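# Unlock the blue cash box with its dial code

### The job

The blue cash box is locked and its code is four: turn the dial on its lid until the orange pointer stands at the mark with four dots. Then slide its orange latch all the way towards the dial, so that the brass bolt is out of its keeper, and let go. Leave the grey cash box alone.

Things in the scene. Friction and masses are not known exactly. Their poses are not given: they have to be found in the camera images.
- blue_dial_centre (a point): On the axis of the blue cash box's dial, half-way up its grip bar; fixed to the box, which is fixed to the desk. Axes: x away from the robot, y left, z up, turned by at most 0.3 rad. Bar: black, 14 mm wide, 50 mm long, 30 mm tall (15 mm up and down from here), on a steel skirt of 26 mm radius, its top 14 mm below. The lid (152 x 222 mm) is 25 mm below, 70 mm over the desk.
- blue_latch_tab (a point): Centre of the blue box's orange latch tab, an upright block 14 mm (x) x 24 mm (y) x 30 mm tall, 19 mm above the lid; same axes as blue_dial_centre, from which it lies 95 mm along -y when locked, 70 mm when open. It slides along +y between rails 5 mm high; a flat brass bolt on its -y side enters a brass keeper, 43 mm from the locked tab and 15 mm high.
- blue_dial (a joint): Dial angle in rad, growing clockwise from above; 0: the pointing end of the bar (orange line and tooth) is at one dot, along +x; 3.14: at four dots, along -x, nearest the robot. Six marks of 1 to 6 black dots, 60 degrees apart, clockwise, 40 mm from the axis on a white disc on the lid. Starts at 1.75 to 2.5, stays where left (friction 0.04 N m), range -0.4 to 5.6.
- blue_latch (a joint): Slide of the latch in m: 0 locked, 0.025 fully open (towards the dial, +y). About 1.5 N of friction, stays where it is left. It slides freely only if the dial stands at four dots to within 0.25 rad, else it stops after about 3 mm (do not force it); once open it keeps the dial from turning.
- grey_pointer (a point): Tip of the orange pointer tooth on the grey cash box's dial, 30 mm from that dial's axis, 79 mm over the desk. The grey box is like the blue one but for its paint, stands beside it, is also turned by at most 0.3 rad, and must not be worked.

How it is judged (in metres and radians):
On the way:
1. the blue box's dial is set to four dots while its latch is still locked (value of joint blue_dial between 2.84 and 3.44 rad and value of joint blue_latch below 0.005 m), for 0.2 s.
At the end, for the whole second after the job is handed in: The blue box's latch is slid at least 15 mm of its 25 mm towards the dial (the bolt clear of the keeper) and its dial stands at four dots, 3.14 rad to within 0.34 (value of joint blue_latch above 0.015 m and value of joint blue_dial between 2.8 and 3.48 rad); the robot touches nothing.
It fails at once if the grey box's dial is turned (its pointer moved more than 8 mm) (distance of grey_pointer from where it was at the start of the episode above 0.008 m).
It also fails if it takes over 40 s, if anything falls off the work surface, if the arm or the gripper's body presses on something with over 40 N, if the wrist force passes 120 N, or if a joint passes its speed limit or range.

### The arm

A 7-joint arm with a two-finger parallel gripper is mounted at the origin on a cart in front of the work surface, level with it; the furniture and walls round the work are solid. World frame = base frame: x ahead of the robot, y to its left, z up, the work surface at z = 0. Lengths are in mm, angles in rad, forces in N, time in s.
With the tool pointing down it reaches from about 400 to 875 mm from the base axis. Payload 4.4 kg.
Tool frame: the origin (TCP) lies on the centre line of the jaws, within the pads' length; the fingertips stand 11 mm ahead of it and the grasp point (between the pads) lies 8 mm behind it (ctrl.tips_ahead is the distance from the TCP to the fingertips, in mm); z points along the fingers, y is the line along which they close (so a half turn about z gives the same grasp; the last joint's range is limited). The gripper opens to 85 mm and grips with 20 to 120 N. Pads are 22 mm wide; open, the fingers measure 114 mm over their backs; the gripper's body (76 mm by 85 mm) begins 54 mm behind the grasp point. The pads swing forward as they close: fully open they stand 13 mm farther back than shut.
Start: joints at [-1.325, 0.628, 0.038, 1.517, -0.027, 0.996, -0.02], TCP at [199.378, 618.681, 217.813] pointing down, gripper open.
Joint ranges: [-3.06, 3.06], [-0.37, 2.12], [-1.25, 1.32], [0.18, 2.47], [-1.1, 4.24], [0.23, 1.98], [-2.94, 2.94]. Speed limits (rad/s): [2.57, 2.57, 3.14, 3.14, 3.14, 3.14, 3.14].

### API

Orientations are given as [roll, pitch, yaw] about the fixed x, y, z axes, in that order (R = Rz(yaw) Ry(pitch) Rx(roll)).
In Python, from cell import ctrl, eyes, job gives the robot as it stands. The module is installed in compiled form; this text tells all that it offers.
- The arm moves only by the tool carry_out, never from a script. Its argument "moves" is a list of rows, each an object of numbers: "tx", "ty", "tz": the shift along the tool's x, y, z as a fraction of full scale; "twist": the turn about the tool's z as a fraction of full scale; "fingers": the opening, from 0 (shut) to 1 (fully open). In form: [{"tx": .., "ty": .., "tz": .., "twist": .., "fingers": ..}, ...]. A call has 1 to 12 rows; each row shifts and turns the commanded pose from where the row before left it, along the tool's axes as they then stand; what a row does not reach is not made up. Full scale, the value 1, is 0.3 m for a shift and pi rad for a turn. A row lasts 1/8 s, in which the tool goes at most 62.5 mm and 10.7 degrees, less where a joint would pass 70% of its speed; a pose out of reach is approached as far as the arm can. A call with a number of a shift or a turn outside -1 to 1 is refused whole. A call with a gripper value outside its range is refused whole. The fingers move at their own pace and stop on an object; the grip force is fixed at half the most. Time passes only in rows, so rows that do not move let the fingers close. It gives the time, the measured TCP pose, the force, the opening and the grip force at its end, in the units of the state.
- ctrl.read_state(): the state, without advancing time (a new reading comes with each control period).
- eyes.get_image(name): name is "scene" or "side" or "wrist"; returns a dict with "color" (480x640x3 uint8, blue, green, red), "fovy" (degrees; the focal length in pixels is half the picture's height over the tangent of half this angle, whatever the lens; pixels are square), "cx", "cy" (the principal point, pixels), "world_from_camera" (4x4, takes a point from camera to world coordinates). Camera axes: x right, y up, looking along -z (the intrinsics and any distortion apply to the point x, -y, -z); pixel columns grow to the right and rows downward; lengths in mm; the calibration is good to about 2 mm. A picture is of the moment at which its call begins. There is no depth.
- job.finish_job(): hands the job in; it is judged then, once.
The state is a dict: "clock": time; "qpos": joint angles; "qd": joint speeds; "tau": joint torques, N m; "eef_pos": TCP position; "tool_rot": TCP orientation; "force": force on the tool from outside, world axes, zero at the start; "torque": the same for the moment, N m; "width": finger opening in mm; "gripper_force": force on a finger pad.
Only numpy, scipy, OpenCV 4.12 (cv2) and the standard library are available. Lean on these libraries where they do the work, as an engineer would, in place of code of your own. Each camera call takes 0.05 s, during which the arm holds its last target. There are 200 camera calls.

## Working session

There is one attempt and no reset: what is moved stays moved. The work goes in short steps, Python scripts to look and compute and a tool call to move; the robot and the scene stay as the last step left them, time stands still between calls to the robot, and variables do not carry over. Pictures are saved under pics/ and viewed, at most 10 in all, crops included, and the job is handed in when it is done.

Besides the shell and the picture viewer there is one more tool, called after "Request:" in YAML: its name, and indented under it one key for each argument. carry_out: Moves the arm, as the interface text tells. Its arguments: {"type":"object","properties":{"moves":{"type":"array","items":{"type":"object","properties":{"tx":{"type":"number","minimum":-1,"maximum":1},"ty":{"type":"number","minimum":-1,"maximum":1},"tz":{"type":"number","minimum":-1,"maximum":1},"twist":{"type":"number","minimum":-1,"maximum":1},"fingers":{"type":"number"}}}}},"required":["moves"]}

```bash
mkdir -p pics; cat > h.py <<'E'
import numpy as np, cv2
from cell import ctrl, eyes, job
def get(n,save=None):
    im=eyes.get_image(n)
    if save: cv2.imwrite('pics/'+save,im['color'])
    return im
def ray(im,u,v):
    f=240/np.tan(np.radians(im['fovy'])/2); T=np.array(im['world_from_camera'])
    d=T[:3,:3]@np.array([(u-im['cx'])/f,-(v-im['cy'])/f,-1]); return T[:3,3],d
def onz(im,u,v,z):
    o,d=ray(im,u,v); return o+d*(z-o[2])/d[2]
E
python3 - <<'E'
from h import *
a=get('scene','a.png');b=get('side','b.png')
print(a.keys(),{k:v for k,v in a.items() if k!='color'})
print({k:v for k,v in b.items() if k!='color'})
print(ctrl.read_state(),ctrl.tips_ahead)
E
```

```text
dict_keys(['color', 'fovy', 'cx', 'cy', 'world_from_camera']) {'fovy': 53.1216027224384, 'cx': 315.0576050232491, 'cy': 237.4524425198102, 'world_from_camera': array([[ 8.38949278e-01,  3.35999175e-01, -4.28098894e-01,
         2.47943419e+02],
       [-5.43717570e-01,  4.84061565e-01, -6.85606014e-01,
        -5.87227948e+02],
       [-2.31368347e-02,  8.07953560e-01,  5.88791755e-01,
         6.08291856e+02],
       [ 0.00000000e+00,  0.00000000e+00,  0.00000000e+00,
         1.00000000e+00]])}
{'fovy': 43.328283173118386, 'cx': 318.24152848848627, 'cy': 243.2962345821521, 'world_from_camera': array([[ 9.43817140e-01,  1.59459341e-01, -2.89451075e-01,
         2.83240802e+02],
       [-3.30317650e-01,  4.81640659e-01, -8.11734271e-01,
        -7.93604536e+02],
       [ 9.97279504e-03,  8.61739517e-01,  5.07252943e-01,
         6.31960337e+02],
       [ 0.00000000e+00,  0.00000000e+00,  0.00000000e+00,
         1.00000000e+00]])}
{'clock': 0.1, 'qpos': array([-1.32480606,  0.62924225,  0.03843511,  1.51825126, -0.02697318,
        0.99629177, -0.01999671]), 'qd': array([ 0.00026078, -0.00046197, -0.00023191, -0.00036145,  0.00103843,
       -0.00012082,  0.00057825]), 'tau': array([ 3.72997398e-03, -5.64534152e+01,  1.23113751e+00, -1.93973351e+01,
        1.14017291e-02,  5.45488321e-03, -2.08079331e-05]), 'eef_pos': array([199.19416476, 618.12746638, 216.99362252]), 'tool_rot': array([-3.13991805e+00,  3.25983955e-05,  2.82982848e+00]), 'force': array([-0.32733958, -0.24702481, -0.35409838]), 'torque': array([ 0.00157034,  0.00067809, -0.03508315]), 'gripper_force': 0.0, 'width': 85.43471847412802} 11.0
```

View pics/a.png

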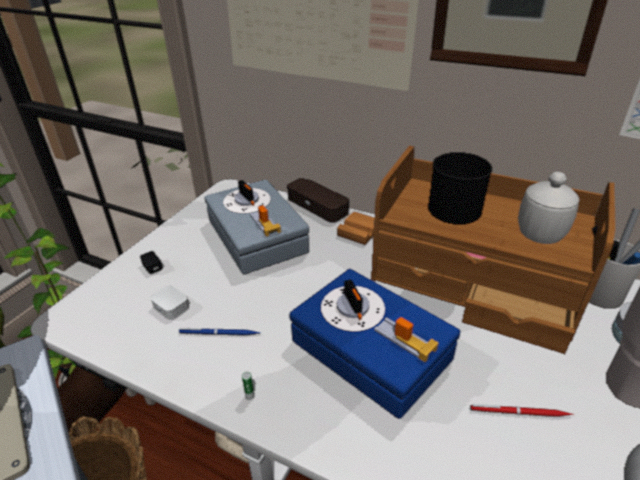

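View pics/b.png

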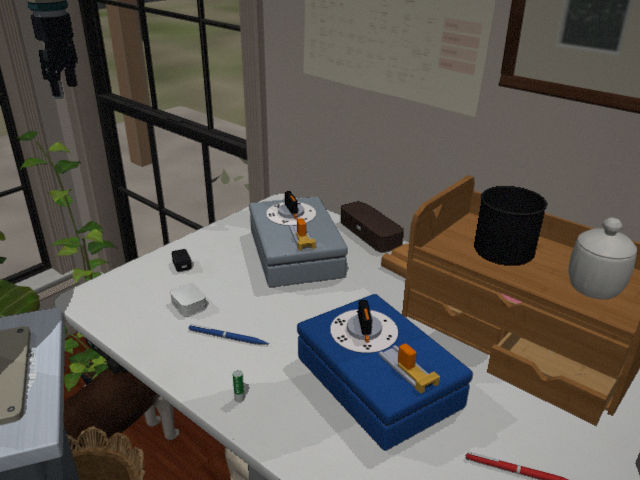

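Both views show the blue box at right (scene: disc at ~(353,308), tab at (403,328); side: disc (364,332), tab (407,356)). The grey box is behind it to the left.

```bash
cat > m.py <<'E'
from h import *
def largest(m,cond=lambda c:True):
    cs,_=cv2.findContours(m,cv2.RETR_EXTERNAL,cv2.CHAIN_APPROX_NONE)
    return max(cs,key=cv2.contourArea)
for n,win,dc in(('scene',(290,260,180,150),(353,308)),('side',(290,290,190,150),(364,332))):
    im=get(n); c=im['color']; x,y,w,h=win
    hsv=cv2.cvtColor(c,cv2.COLOR_BGR2HSV)
    blue=cv2.inRange(hsv,(105,120,20),(130,255,255))
    hull=cv2.convexHull(largest(blue)); box=np.zeros(blue.shape,np.uint8); cv2.fillPoly(box,[hull],255); box=cv2.erode(box,np.ones((9,9)))
    white=cv2.bitwise_and(cv2.inRange(hsv,(0,0,120),(180,70,255)),box)
    k=np.zeros_like(white); cv2.circle(k,dc,45,255,-1)
    q=cv2.convexHull(largest(cv2.bitwise_and(white,k)))[:,0]
    p=np.array([onz(im,u,v,71)[:2] for u,v in q],np.float32)
    print(n,'disc',cv2.minEnclosingCircle(p),cv2.fitEllipse(p))
    org=cv2.bitwise_and(cv2.inRange(hsv,(4,170,120),(14,255,255)),box)
    N,_,st,ce=cv2.connectedComponentsWithStats(org)
    for i in range(1,N):
        if st[i,4]>8: print(' org',st[i],ce[i],onz(im,*ce[i],89).round(1))
    br=cv2.bitwise_and(cv2.inRange(hsv,(16,120,100),(30,255,255)),box)
    N,_,st,ce=cv2.connectedComponentsWithStats(br)
    for i in range(1,N):
        if st[i,4]>15: print(' brass',st[i],ce[i],onz(im,*ce[i],80).round(1))
    cv2.imwrite(f'pics/{n}_crop.png',cv2.resize(c[y:y+h,x:x+w],None,fx=4,fy=4,interpolation=cv2.INTER_CUBIC))
E
python3 m.py
```

```text
scene disc ((586.2274169921875, -152.04063415527344), 51.561519622802734) ((585.7744750976562, -151.65652465820312), (101.18806457519531, 102.62181854248047), 139.97686767578125)
 org [353 289   7  11  32] [355.96875 294.03125] [ 596.2 -146.5   89. ]
 org [358 313   3   5  12] [359.08333333 315.16666667] [ 572.2 -186.2   89. ]
 org [397 318  16  18 129] [404.19379845 324.29457364] [ 615.4 -238.    89. ]
 brass [396 336  42  25 400] [420.05   345.6975] [ 612.7 -275.7   80. ]
side disc ((584.18896484375, -153.1250762939453), 50.74953079223633) ((584.3756103515625, -153.10470581054688), (99.71526336669922, 101.20934295654297), 158.57577514648438)
 org [365 309   4  10  19] [366.57894737 314.        ] [ 592.9 -141.9   89. ]
 org [406 352   6   4  11] [408.36363636 353.45454545] [ 611.8 -241.    89. ]
 brass [399 362  41  25 356] [420.12921348 374.9747191 ] [ 612.7 -275.3   80. ]
```

View pics/side_crop.png

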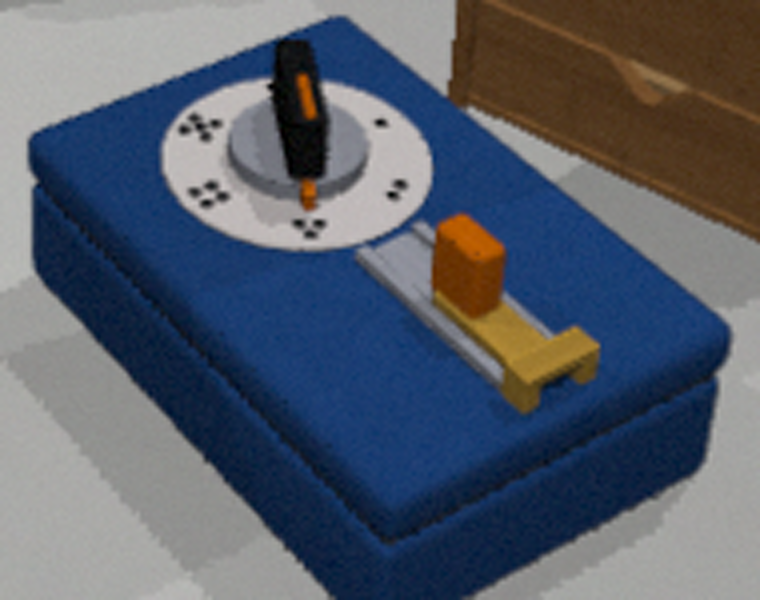

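The side crop shows the pointer near the three dots: tooth at about side pixel (367,339). The tab at (407,356) is 95 mm off at box yaw ≈ 0.24. Moving above the dial now.

Request:
carry_out:
  moves:
    - {"tx":-0.06,"ty":-0.06}
    - {"tx":-0.12,"ty":-0.12}
    - {"tx":-0.14,"ty":-0.14}
    - {"tx":-0.14,"ty":-0.14}
    - {"tx":-0.14,"ty":-0.14}
    - {"tx":-0.14,"ty":-0.14}
    - {"tx":-0.14,"ty":-0.14}
    - {"tx":-0.14,"ty":-0.14}
    - {"tx":-0.14,"ty":-0.14}
    - {"tx":-0.14,"ty":-0.14}
    - {"tx":-0.14,"ty":-0.14}
    - {"tx":-0.14,"ty":-0.14}

```text
validation failed for argument at $.mo...
```

Request:
carry_out:
  moves:
    - {"tx":-0.14,"ty":-0.14}
    - {"tx":-0.14,"ty":-0.14}
    - {"tx":-0.12,"ty":-0.14}
    - {"tx":-0.03,"ty":-0.05}
    - {"twist":0.054}
    - {"twist":0.054}
    - {"twist":0.054}
    - {"twist":0.054}
    - {"twist":0.054}
    - {"twist":0.054}
    - {"twist":0.054}
    - {"twist":0.054}

```text
validation failed for argument at $.mo...
```

```bash
python3 - <<'E'
from h import *
s=ctrl.read_state(); print(s['clock'],s['eef_pos'],s['tool_rot'],s['qpos'].round(2))
im=get('wrist','w1.png'); print(np.array(im['world_from_camera']).round(2),im['fovy'])
E
```

```text
0.2 [199.28404354 618.31763179 217.25980484] [-3.14048392e+00 -1.11233152e-05  2.82973223e+00] [-1.32  0.63  0.04  1.52 -0.03  1.   -0.02]
[[ 3.1000e-01 -9.1000e-01 -2.8000e-01  1.2829e+02]
 [ 9.5000e-01  2.9000e-01  9.0000e-02  6.4092e+02]
 [-0.0000e+00 -2.9000e-01  9.6000e-01  3.7314e+02]
 [ 0.0000e+00  0.0000e+00  0.0000e+00  1.0000e+00]] 60.159149356386884
```

View pics/w1.png

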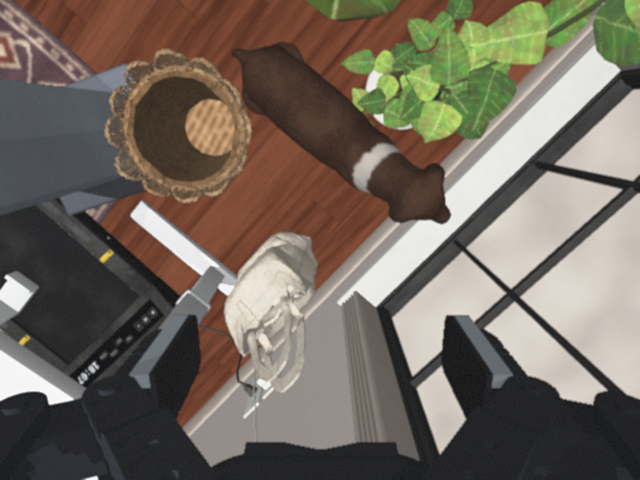

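The wrist view still shows the floor by the window, because the calls were refused. The rows probably need every field.

Request:
carry_out:
  moves:
    - {"tx":-0.06,"ty":-0.06,"tz":0,"twist":0,"fingers":1}
    - {"tx":-0.12,"ty":-0.12,"tz":0,"twist":0,"fingers":1}
    - {"tx":-0.14,"ty":-0.14,"tz":0,"twist":0,"fingers":1}
    - {"tx":-0.14,"ty":-0.14,"tz":0,"twist":0,"fingers":1}
    - {"tx":-0.14,"ty":-0.14,"tz":0,"twist":0,"fingers":1}
    - {"tx":-0.14,"ty":-0.14,"tz":0,"twist":0,"fingers":1}
    - {"tx":-0.14,"ty":-0.14,"tz":0,"twist":0,"fingers":1}
    - {"tx":-0.14,"ty":-0.14,"tz":0,"twist":0,"fingers":1}
    - {"tx":-0.14,"ty":-0.14,"tz":0,"twist":0,"fingers":1}
    - {"tx":-0.14,"ty":-0.14,"tz":0,"twist":0,"fingers":1}
    - {"tx":-0.14,"ty":-0.14,"tz":0,"twist":0,"fingers":1}
    - {"tx":-0.14,"ty":-0.14,"tz":0,"twist":0,"fingers":1}

```text
clock: 1.75
eef_pos: [505.9, 20.5, 218.0]
tool_rot: [3.141, 0.0, 2.83]
force: [1.1, 0.7, -0.2]
width: 85.4
gripper_force: 0.0
```

Request:
carry_out:
  moves:
    - {"tx":-0.14,"ty":-0.14,"tz":0,"twist":0,"fingers":1}
    - {"tx":-0.14,"ty":-0.14,"tz":0,"twist":0,"fingers":1}
    - {"tx":-0.1,"ty":-0.13,"tz":0,"twist":0,"fingers":1}
    - {"tx":-0.05,"ty":-0.06,"tz":0,"twist":0.03,"fingers":1}
    - {"tx":0,"ty":0,"tz":0,"twist":0.057,"fingers":1}
    - {"tx":0,"ty":0,"tz":0,"twist":0.057,"fingers":1}
    - {"tx":0,"ty":0,"tz":0,"twist":0.057,"fingers":1}
    - {"tx":0,"ty":0,"tz":0,"twist":0.057,"fingers":1}
    - {"tx":0,"ty":0,"tz":0,"twist":0.057,"fingers":1}
    - {"tx":0,"ty":0,"tz":0,"twist":0.057,"fingers":1}
    - {"tx":0,"ty":0,"tz":0,"twist":0.057,"fingers":1}
    - {"tx":0,"ty":0,"tz":0,"twist":0.057,"fingers":1}

```text
clock: 3.25
eef_pos: [584.6, -151.4, 217.7]
tool_rot: [-3.141, -0.0, 1.297]
force: [0.5, -0.1, -0.5]
width: 85.6
gripper_force: 0.0
```

```bash
python3 - <<'E'
from h import *
s=ctrl.read_state(); print(s['clock'],s['eef_pos'],s['tool_rot'],s['qpos'].round(2))
im=get('wrist','w2.png'); print(np.array(im['world_from_camera']).round(2),im['fovy'])
E
```

```text
3.25 [ 584.60005659 -151.42168288  217.7007979 ] [-3.14138688e+00 -1.96687344e-04  1.29737035e+00] [-0.12  0.61  0.54  1.66 -0.37  0.97  0.28]
[[ 9.6000e-01  2.6000e-01  8.0000e-02  6.0447e+02]
 [-2.7000e-01  9.2000e-01  2.8000e-01 -8.0260e+01]
 [ 0.0000e+00 -2.9000e-01  9.6000e-01  3.7362e+02]
 [ 0.0000e+00  0.0000e+00  0.0000e+00  1.0000e+00]] 60.159149356386884
```

View pics/w2.png

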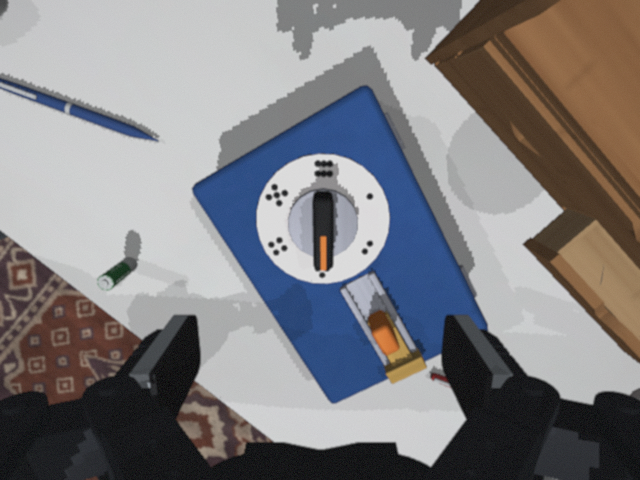

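The wrist view is good. Disc at (323,218), bar upright in the image from (323,195) to (323,270), one dot at (370,196), four dots at (278,246), rails running (360,285)→(405,370), tab top at ~(381,330).

```bash
cat > w.py <<'E'
from h import *
im=get('wrist'); c=im['color']; hsv=cv2.cvtColor(c,cv2.COLOR_BGR2HSV)
ang=lambda a,b:np.arctan2(*(b-a)[1::-1])
cc=cv2.convexHull(max(cv2.findContours(cv2.inRange(hsv,(0,0,150),(180,60,255))[150:288,250:396],0,1)[0],key=cv2.contourArea))[:,0]+[250,150]
p=np.array([onz(im,u,v,71)[:2] for u,v in cc],np.float32); D=cv2.fitEllipse(p); print('disc',D)
d=np.array(D[0])
# dots
g=cv2.inRange(cv2.cvtColor(c,cv2.COLOR_BGR2GRAY),0,80)
N,_,st,ce=cv2.connectedComponentsWithStats(g)
for i in range(1,N):
    if 3<st[i,4]<200:
        q=onz(im,*ce[i],71)[:2]; r=q-d
        if 30<np.hypot(*r)<50: print('dot',ce[i].round(),np.hypot(*r).round(1),np.arctan2(r[1],r[0]).round(3))
m=cv2.inRange(hsv,(4,150,100),(18,255,255))
N,_,st,ce=cv2.connectedComponentsWithStats(m)
for i in range(1,N):
    if st[i,4]>10: print('orange',st[i],ce[i].round(1),onz(im,*ce[i],89)[:2].round(1),onz(im,*ce[i],110)[:2].round(1))
a=onz(im,323,195,110)[:2];b=onz(im,323.5,268,110)[:2];print('bar',a,b,(a+b)/2,np.hypot(*(b-a)),ang(a,b))
blue=cv2.inRange(hsv,(105,120,40),(130,255,255))
h=cv2.convexHull(max(cv2.findContours(blue[:,:],0,1)[0],key=cv2.contourArea))[:,0]
P=np.array([onz(im,u,v,70)[:2] for u,v in h],np.float32);print('box',cv2.minAreaRect(P))
E
python3 w.py
```

```text
disc ((585.835205078125, -153.42137145996094), (100.29043579101562, 100.37982177734375), 145.26455688476562)
dot [323. 164.] 43.1 1.28
dot [324. 174.] 35.9 1.272
dot [274. 187.] 44.2 2.233
dot [284. 193.] 35.5 2.207
dot [276. 195.] 39.6 2.329
dot [268. 197.] 44.2 2.429
dot [369. 196.] 39.6 0.236
dot [279. 203.] 35.6 2.451
dot [279. 240.] 36.1 -3.003
dot [271. 245.] 43.4 -2.991
dot [370. 243.] 39.7 -0.723
dot [284. 248.] 36.2 -2.802
dot [364. 251.] 39.6 -0.899
dot [276. 252.] 43.5 -2.825
dot [322. 275.] 42.7 -1.853
orange [320 236   7  34 225] [323.1 252.3] [ 581.1 -171.2] [ 582.9 -164.5]
orange [373 325  27  31 510] [386.4 339.5] [ 608.7 -252.9] [ 608.4 -240.2]
bar [ 593.38042639 -127.17271426] [ 580.05360622 -175.30742608] [ 586.7170163  -151.24007017] 49.945516493383785 -1.8408956467299378
box ((595.6290893554688, -190.14483642578125), (147.19586181640625, 216.51290893554688), 13.591142654418945)
```

Request:
carry_out:
  moves:
    - {"tx":-0.003,"ty":0.006,"tz":0.08,"twist":0,"fingers":1}
    - {"tx":0,"ty":0,"tz":0.12,"twist":0,"fingers":0.6}
    - {"tx":0,"ty":0,"tz":0.12,"twist":0,"fingers":0.5}
    - {"tx":0,"ty":0,"tz":0.06,"twist":0,"fingers":0.4}
    - {"tx":0,"ty":0,"tz":0.025,"twist":0,"fingers":0.4}
    - {"tx":0,"ty":0,"tz":0,"twist":0,"fingers":0.4}
    - {"tx":0,"ty":0,"tz":0,"twist":0,"fingers":0}
    - {"tx":0,"ty":0,"tz":0,"twist":0,"fingers":0}
    - {"tx":0,"ty":0,"tz":0,"twist":0,"fingers":0}
    - {"tx":0,"ty":0,"tz":0,"twist":0,"fingers":0}

```text
clock: 4.6
eef_pos: [586.2, -153.0, 96.5]
tool_rot: [3.141, -0.0, 1.303]
force: [0.0, -0.1, -0.8]
width: 0.4
gripper_force: 0.0
```

The fingers shut on nothing; looking.

```bash
python3 - <<'E'
from h import *
c=get('side')['color'][220:400,250:450]; w=get('wrist')['color'][120:420,160:520]
o=np.zeros((600,800,3),np.uint8)
o[:360,:400]=cv2.resize(c,(400,360)); o[:333,400:]=cv2.resize(w,(400,333))
c=get('scene')['color'][190:370,250:450]; o[360:,:266]=cv2.resize(c,(266,240))
cv2.imwrite('pics/c1.png',o)
E
```

```text
(no output)
```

View pics/c1.png

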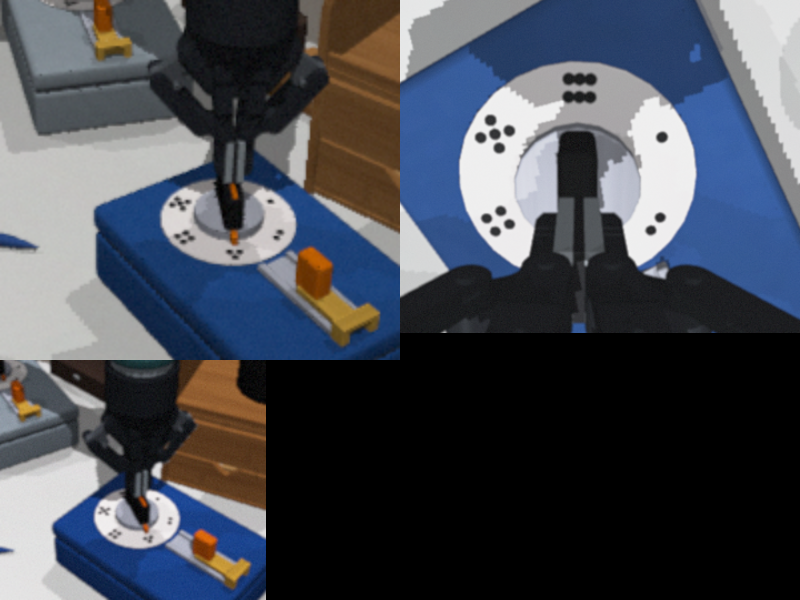

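The fingers look shut above the bar: tips at side pixel ≈ (366,310), wrist ≈ (318,313). I'll triangulate the tip height.

```bash
python3 - <<'E'
from h import *
def tri(rs):
    A=0;b=0
    for o,d in rs:
        d=d/np.linalg.norm(d);M=np.eye(3)-np.outer(d,d);A=A+M;b=b+M@o
    return np.linalg.solve(A,b)
w=get('wrist');s=get('side');c=get('scene')
for uv in((366,310),(366,305)):
    print(tri([ray(w,318,313),ray(s,*uv)]))
for im,(u,v) in((s,(366,310)),(c,(357,296))):
    o,d=ray(im,u,v); t=(-160-o[1])/d[1]; print(o+t*d)
st=ctrl.read_state();print(st['eef_pos'],st['width'],st['force'])
cr=np.zeros((600,800,3),np.uint8)
cr[:,:400]=cv2.resize(s['color'][270:360,335:395],(400,600),interpolation=cv2.INTER_CUBIC)
cr[:,400:]=cv2.resize(c['color'][255:345,325:385],(400,600),interpolation=cv2.INTER_CUBIC)
cv2.imwrite('pics/c2.png',cr)
E
```

```text
[ 585.88265401 -152.46210268  105.5000188 ]
[ 586.8215851  -149.3329103   112.04032379]
[ 582.93697624 -160.          111.5462215 ]
[ 587.62965185 -160.           99.70792747]
[ 586.10393897 -152.99759367   96.26206471] -0.36832493546108186 [-0.07847486 -1.03389166  0.50694134]
```

View pics/c2.png

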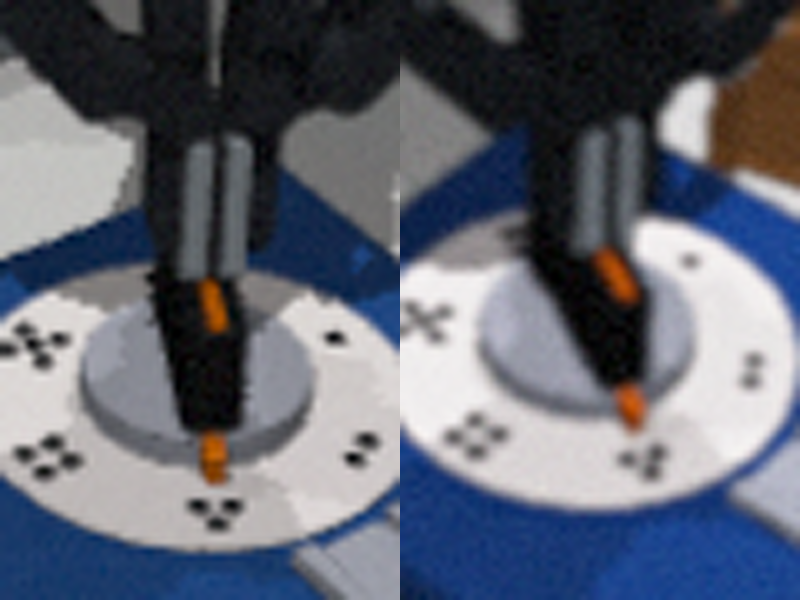

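The shut fingertips stand at about z ≈ 110, just over the bar, so they are really about 25 mm shorter than the TCP figures suggest. The open-finger parallax in w2 agrees. I'll open, go 21 mm lower and close again.

Request:
carry_out:
  moves:
    - {"tx":0,"ty":0,"tz":0,"twist":0,"fingers":0.5}
    - {"tx":0,"ty":0,"tz":0,"twist":0,"fingers":0.5}
    - {"tx":0,"ty":0,"tz":0,"twist":0,"fingers":0.5}
    - {"tx":0,"ty":0,"tz":0.04,"twist":0,"fingers":0.5}
    - {"tx":0,"ty":0,"tz":0.03,"twist":0,"fingers":0.5}
    - {"tx":0,"ty":0,"tz":0,"twist":0,"fingers":0}
    - {"tx":0,"ty":0,"tz":0,"twist":0,"fingers":0}
    - {"tx":0,"ty":0,"tz":0,"twist":0,"fingers":0}
    - {"tx":0,"ty":0,"tz":0,"twist":0,"fingers":0}

```text
clock: 6.02
eef_pos: [585.8, -153.0, 75.1]
tool_rot: [-3.141, 0.0, 1.303]
force: [-1.4, 0.1, -4.0]
width: 12.5
gripper_force: 59.4
```

Gripped. Turning clockwise by about 1.07 rad.

Request:
carry_out:
  moves:
    - {"tx":0,"ty":0,"tz":0,"twist":0.03,"fingers":0}
    - {"tx":0,"ty":0,"tz":0,"twist":0.045,"fingers":0}
    - {"tx":0,"ty":0,"tz":0,"twist":0.045,"fingers":0}
    - {"tx":0,"ty":0,"tz":0,"twist":0.045,"fingers":0}
    - {"tx":0,"ty":0,"tz":0,"twist":0.045,"fingers":0}
    - {"tx":0,"ty":0,"tz":0,"twist":0.045,"fingers":0}
    - {"tx":0,"ty":0,"tz":0,"twist":0.045,"fingers":0}
    - {"tx":0,"ty":0,"tz":0,"twist":0.04,"fingers":0}
    - {"tx":0,"ty":0,"tz":0,"twist":0,"fingers":0}

```text
clock: 7.15
eef_pos: [585.8, -153.0, 75.1]
tool_rot: [3.141, 0.001, 0.236]
force: [-0.7, 0.0, -4.3]
width: 12.6
gripper_force: 59.6
```

Request:
carry_out:
  moves:
    - {"tx":0,"ty":0,"tz":0,"twist":0,"fingers":0.5}
    - {"tx":0,"ty":0,"tz":0,"twist":0,"fingers":0.5}
    - {"tx":0,"ty":0,"tz":0,"twist":0,"fingers":0.5}
    - {"tx":0,"ty":0,"tz":-0.1,"twist":0,"fingers":0.5}
    - {"tx":0,"ty":0,"tz":-0.15,"twist":0,"fingers":0.5}
    - {"tx":0,"ty":0,"tz":-0.1,"twist":-0.05,"fingers":0.5}
    - {"tx":0,"ty":0,"tz":0,"twist":-0.057,"fingers":0.5}
    - {"tx":0,"ty":0,"tz":0,"twist":-0.057,"fingers":0.5}
    - {"tx":0,"ty":0,"tz":0,"twist":-0.057,"fingers":0.5}
    - {"tx":0,"ty":0,"tz":0,"twist":-0.057,"fingers":0.5}
    - {"tx":0,"ty":0,"tz":0,"twist":-0.057,"fingers":0.5}
    - {"tx":0,"ty":0,"tz":0,"twist":-0.057,"fingers":0.5}

```text
clock: 8.65
eef_pos: [586.2, -153.2, 180.6]
tool_rot: [3.141, 0.0, 1.472]
force: [0.6, -0.2, -0.1]
width: 42.5
gripper_force: 0.0
```

Request:
carry_out:
  moves:
    - {"tx":0,"ty":0,"tz":0,"twist":-0.057,"fingers":0.5}
    - {"tx":0,"ty":0,"tz":0,"twist":-0.051,"fingers":0.5}
    - {"tx":0,"ty":0,"tz":0,"twist":0,"fingers":0.5}

```text
clock: 9.02
eef_pos: [586.2, -153.3, 180.7]
tool_rot: [3.141, -0.0, 1.804]
force: [-0.6, -1.1, 0.9]
width: 43.0
gripper_force: 0.0
```

```bash
python3 - <<'E'
from h import *
s=ctrl.read_state(); print(s['clock'],s['eef_pos'],s['tool_rot'],s['qpos'].round(2))
im=get('wrist','w3.png')
E
```

```text
9.025 [ 586.17814116 -153.26623696  180.68843216] [ 3.14072290e+00 -2.19441465e-04  1.80377231e+00] [-0.03  0.64  0.39  1.69 -0.3   0.87  0.72]
```

View pics/w3.png

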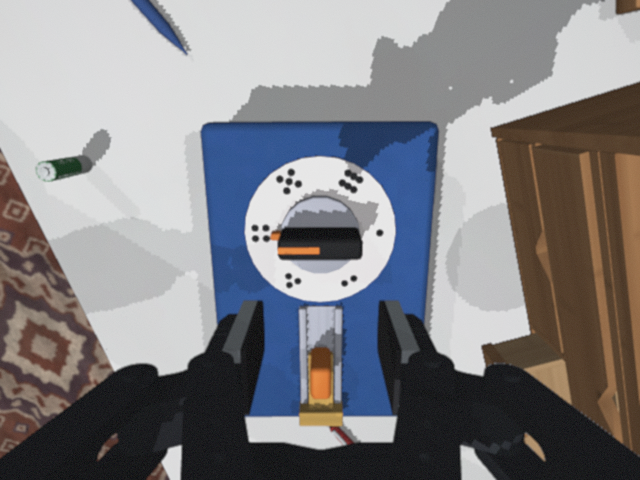

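The dial's orange pointer is at the four dots (left, (262,233)); the tab at (320,380) is centred between the fingers (columns 250 and 392). Moving over the tab, down, and gripping.

Request:
carry_out:
  moves:
    - {"tx":-0.08,"ty":0,"tz":0,"twist":0,"fingers":0.5}
    - {"tx":-0.16,"ty":0,"tz":0,"twist":0,"fingers":0.5}
    - {"tx":-0.077,"ty":0,"tz":0.04,"twist":0,"fingers":0.5}
    - {"tx":0,"ty":0,"tz":0.12,"twist":0,"fingers":0.5}
    - {"tx":0,"ty":0,"tz":0.12,"twist":0,"fingers":0.5}
    - {"tx":0,"ty":0,"tz":0.06,"twist":0,"fingers":0.5}
    - {"tx":0,"ty":0,"tz":0.01,"twist":0,"fingers":0.5}
    - {"tx":0,"ty":0,"tz":0,"twist":0,"fingers":0}
    - {"tx":0,"ty":0,"tz":0,"twist":0,"fingers":0}
    - {"tx":0,"ty":0,"tz":0,"twist":0,"fingers":0}
    - {"tx":0,"ty":0,"tz":0,"twist":0,"fingers":0}

```text
clock: 10.45
eef_pos: [608.4, -246.2, 77.0]
tool_rot: [3.141, 0.001, 1.805]
force: [-2.9, 0.4, 6.2]
width: 12.3
gripper_force: 60.2
```

Request:
carry_out:
  moves:
    - {"tx":0.02,"ty":0,"tz":0,"twist":0,"fingers":0}
    - {"tx":0.02,"ty":0,"tz":0,"twist":0,"fingers":0}
    - {"tx":0.02,"ty":0,"tz":0,"twist":0,"fingers":0}
    - {"tx":0.02,"ty":0,"tz":0,"twist":0,"fingers":0}
    - {"tx":0,"ty":0,"tz":0,"twist":0,"fingers":0}
    - {"tx":0,"ty":0,"tz":0,"twist":0,"fingers":0}

```text
clock: 11.2
eef_pos: [602.7, -222.6, 77.0]
tool_rot: [3.141, 0.001, 1.805]
force: [-2.9, 0.3, 8.4]
width: 12.4
gripper_force: 60.4
```

It slid 24 mm. Letting go and rising.

Request:
carry_out:
  moves:
    - {"tx":0,"ty":0,"tz":0,"twist":0,"fingers":0.5}
    - {"tx":0,"ty":0,"tz":0,"twist":0,"fingers":0.5}
    - {"tx":0,"ty":0,"tz":0,"twist":0,"fingers":0.5}
    - {"tx":0,"ty":0,"tz":-0.06,"twist":0,"fingers":0.5}
    - {"tx":0,"ty":0,"tz":-0.15,"twist":0,"fingers":0.5}
    - {"tx":0,"ty":0,"tz":-0.15,"twist":0,"fingers":0.5}
    - {"tx":0,"ty":0,"tz":-0.06,"twist":0,"fingers":0.5}
    - {"tx":0,"ty":0,"tz":0,"twist":0,"fingers":0.5}

```text
clock: 12.2
eef_pos: [603.4, -222.4, 202.9]
tool_rot: [3.139, 0.001, 1.806]
force: [-0.6, -0.1, -2.1]
width: 42.4
gripper_force: 0.0
```

```bash
python3 - <<'E'
from h import *
get('side','f.png')
E
```

```text
(no output)
```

View pics/f.png

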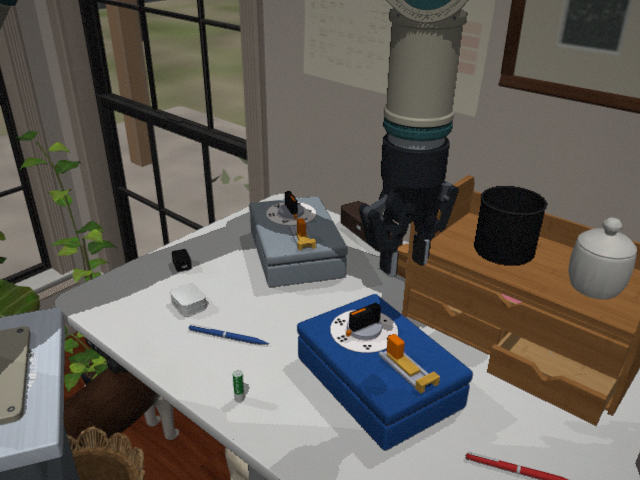

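The side view shows the latch tab slid towards the dial at (396,346), the bolt clear of the keeper, the pointer at four dots and the gripper free.

```bash
python3 -c "
from cell import job; print(job.finish_job())"
```

```text
the job is handed in; nothing more can be done
None
```

The job is handed in (no verdict was returned): the last image shows the blue dial at four dots, the latch slid about 24 of its 25 mm open and released, and the grey box was never touched.

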